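# Chock the draining bottle

### The arm

A 6-joint arm with a two-finger parallel gripper is mounted at the origin on the work surface. World frame = base frame: x ahead of the robot, y to its left, z up, the work surface at z = 0. Lengths are in m, angles in rad, forces in N, time in s.
With the tool pointing down it reaches from about 0.35 to 0.8 m from the base axis. Payload 7.3 kg.
Tool frame: the origin (TCP) lies at the centre of the arm's flange, where the gripper is bolted on; the fingertips stand 173 mm ahead of it and the grasp point (between the pads) lies 155 mm ahead of it; z points along the fingers, x is the direction in which the jaws open and shut, and the axes are right-handed (so a half turn about z gives the same grasp; the last joint's range is limited). The gripper opens to 85 mm and grips with 20 to 120 N. Pads are 22 mm wide; open, the fingers measure 114 mm over their backs; the gripper's body (76 mm by 85 mm) begins 54 mm behind the grasp point. The pads swing forward as they close: fully open they stand 13 mm farther back than shut.
Start: joints at [-1.452, 0.342, 1.524, -0, 1.275, -0.146], TCP at [0.137, -0.507, 0.405] pointing down, gripper open.
Joint ranges: [-2.53, 2.53], [-0.77, 2.02], [0.04, 2.7], [-1, 4.14], [0.28, 2.66], [-3.11, 3.11]. Speed limits (rad/s): [2.57, 2.57, 3.14, 3.14, 3.14, 3.14].

### API

Orientations are given as a unit quaternion [x, y, z, w].
In Python, from plant import readout, vision, job gives the robot as it stands.
- The arm moves only by the shell command python3 -m handwheel 'ROWS' [OPENING] [FORCE]. ROWS is JSON, a list of rows, each a list of 4 numbers: the shift along the world's x, y, z in mm, then the turn about the world's z in degrees. In form: [[tx, ty, tz, turn], ...]. A call has 1 to 10 rows; each row shifts and turns the commanded pose from where the row before left it; what a row does not reach is not made up. A row lasts 1/8 s, in which the tool goes at most 62.5 mm and 10.7 degrees, less where a joint would pass 70% of its speed; a pose out of reach is approached as far as the arm can. A call is refused whole if a number of a shift passes 62.5 or a number of a turn 10.7, either way. A call with a gripper value outside its range is refused whole. OPENING is the finger opening in mm, from 0 to 85.4, set as the call begins (- or left out, the last holds). The fingers move at their own pace and stop on an object; FORCE is the grip in N (left out, the last holds). Time passes only in rows, so rows that do not move let the fingers close. It gives the time, the measured TCP pose, the force and the opening at its end, in the units of the state.
- readout.observe(): the state, without advancing time (a new reading comes with each control period).
- vision.snapshot(name): name is "scene" or "side" or "wrist"; returns a dict with "img" (420x560x3 uint8, blue, green, red), "intrinsics" (3x3 intrinsics, pixels), "view" (4x4, takes a point from world to camera coordinates); the wrist camera has in their place "tool_from_camera" (4x4, takes a point from camera to tool coordinates, whose origin is the TCP and whose axes are the tool frame's). Camera axes: x right, y down, z forward; pixel columns grow to the right and rows downward; lengths in m; the calibration is good to about 2 mm. A picture is of the moment at which its call begins: read the wrist's pose just before it. There is no depth.
- job.sign_off(): hands the job in, once; it reports no verdict.
Trained networks look in a picture, given as the dict that the camera call returned (one of the last four; its "shot" number tells which), for a name from the list of things; names that differ only in an ending like _2 or _b are one class to them, and where a whole thing is asked for, a point or a joint stands for the part that bears it (a point fixed in the world has none). Each returns a list of dicts, best first, with "p" (0 to 1); they miss things now and then, are a little off and sometimes report something else, mostly with a low value. They report only what shows in the picture. A call takes as long as a camera call. They do not tell look-alikes from the thing itself.
- vision.recognise(picture, thing): "point" ([x, y, z] in m, in world coordinates, good to about 4 mm: the middle of the surface that is visible of it).
The state is a dict: "time_s": time; "joints": joint angles; "dq": joint speeds; "joint_torque": joint torques, N m; "eef_pos": TCP position; "ee_rot": TCP orientation; "contact_force": force on the tool from outside, world axes, zero at the start; "ft_torque": the same for the moment, N m; "width": finger opening in m.
Only numpy, scipy, OpenCV 4.12 (cv2) and the standard library are available. Lean on these libraries where they do the work, as an engineer would, in place of code of your own. Each camera call takes 0.05 s, during which the arm holds its last target.

### The job

The washed amber glass bottle has rolled down the sloping draining board onto its two steel pins. Set the loose black rubber wedge chock on the board between the pins, thin edge uphill, push it up the slope against the bottle's low side until the bottle meets the sprung back rail, and press it home with a push of about 12 N so that the bottle stays wedged against the sprung rail when you let go. It is glass: never press on it with more than 20 N, touch it only with the chock, and leave the other things on the bench alone.

Things in the scene. Friction and masses are not known exactly. Their poses are not given: they have to be found in the camera images.
- board: Fixed sloping white draining board, 270 mm long up the slope, 270 mm wide. Its frame is level: origin on the bench under the board's middle, +x horizontally uphill, z up. The flat top rises at 7 degrees; its height over the bench is 28 mm at the origin, 12 mm at the low edge (x = -134 mm), 45 mm at the high edge. Nothing stands on it downhill of the pins.
- pins_mid (a point): Point on the board's surface midway between two steel pins, 10 mm thick, 42 tall, 66 mm to either side (y). Uphill stands a steel back rail (50 mm tall, 230 wide) that springs back (0.8 N per mm, hard stop after 11 mm). The bottle travels 33 to 57 mm from the pins before it meets the rail; where is not measured: feel (or see) it.
- bottle_mid (a point): Centre of the body of an amber glass bottle with black cap, on its axis. It lies across the slope against the pins, axis along the board's y, neck to +y. Body 70 mm diameter, 150 mm long (75 mm each way from here); neck and cap reach 115 mm on +y. 0.3 to 0.55 kg. Rolling it up takes only 1 to 3 N; more means that it is against the rail.
- chock_mid (a point): Centre (21 mm above its sole) of the loose rubber wedge chock, 84 mm long (x), 40 wide, 42 tall, 0.22 kg. +x points to the thin edge (3 mm high); the face slopes 49 degrees. Back block, x = -42 to +8, has upright sides to grip. Touching the bottle it is 61 mm downhill of its axis. Sole friction takes about half of a push, more if pressed down. Pressed in, it stays when let go.
- swab_jar: Bystander: clear jar of wooden swabs, 66 mm diameter, 90 mm tall; origin under its centre. The jar and the chock stand on opposite sides of the board.
- tip_rack: Bystander: white pipette tip rack, 80 x 120 mm, 58 mm tall; origin under its centre.
- reagent_jar: Bystander: small upright amber jar with black cap, 56 mm diameter, 100 mm tall; origin under its centre.
Mind the look-alikes: they are no part of the job. Leave any turquoise look-alike of the part that bears chock_mid alone.

How it is judged:
On the way, in this order (a step that is already met when the one before it is completed fails the run):
1. the chock, touching the bottle's low side, has pushed it at least 15 mm up off the pins (contact force between chock and bottle above 0.2 N and x of bottle_mid in the frame of board above 0.0259 m), for 0.05 s.
2. the chock is pressed home: at least 4 N between chock and bottle for 0.3 s (contact force between chock and bottle above 4 N and x of bottle_mid in the frame of board above 0.0389 m), for 0.3 s.
At the end, for the whole second after the job is handed in: The bottle lies still, wedged between chock and sprung rail (over 1.5 N between chock and bottle), at least 28 mm up from where it lay, axis within 0.06 rad of the board's y; the chock sits flat on the board (within 0.21 rad of level; the board slopes 0.12), at rest; both let go (contact force between chock and bottle above 1.5 N and x of bottle_mid in the frame of board above 0.0389 m and linear speed of each of bottle, chock below 0.005 m/s and angle between chock_mid's own z axis and vertical below 0.21 rad and angle between the y axis of bottle_mid and the y axis of board, either way round below 0.06 rad); the robot touches nothing.
It fails at once if more than 20 N between chock and bottle (contact force between chock and bottle above 20 N).
It fails at once if the gripper or arm touches the bottle (contact force between any of the fingers, the arm and bottle above 0.5 N).
It fails at once if the swab jar is moved more than 15 mm (distance of swab_jar from where it was at the start of the episode above 0.015 m).
It fails at once if the tip rack is moved more than 15 mm (distance of tip_rack from where it was at the start of the episode above 0.015 m).
It fails at once if the reagent jar is moved more than 15 mm (distance of reagent_jar from where it was at the start of the episode above 0.015 m).
It also fails if it takes over 67 s, if anything falls off the work surface, if the arm or the gripper's body presses on something with over 40 N, if the wrist force passes 120 N, or if a joint passes its speed limit or range.

## Working session

There is one attempt and no reset: what is moved stays moved. The work goes in short steps, Python scripts to look and compute and a shell command to move; the robot and the scene stay as the last step left them, time stands still between calls to the robot, and variables do not carry over. Pictures are saved under pics/ and viewed, and the job is handed in when it is done.

```bash
mkdir -p pics; ls; cat > h.py <<'E'
from plant import readout, vision, job
import numpy as np, cv2
def snap(n,f=None):
    s=vision.snapshot(n)
    if f: cv2.imwrite('pics/'+f,s['img'])
    return s
def proj(s,P):
    p=s['view']@np.r_[P,1]; q=np.array(s['intrinsics'])@p[:3]; return q[:2]/q[2]
def ray(s,uv):
    V=np.array(s['view']);K=np.array(s['intrinsics']);d=V[:3,:3].T@np.linalg.solve(K,np.r_[uv,1]);c=-V[:3,:3].T@V[:3,3];return c,d
def onz(s,uv,z):
    c,d=ray(s,uv);return c+d*(z-c[2])/d[2]
E
python3 - <<'E'
from h import *
o=readout.observe();print(o)
for n in('scene','side'):
    s=snap(n,n+'0.png')
    for t in('board','pins_mid','bottle_mid','chock_mid','swab_jar','tip_rack','reagent_jar'):
        try: r=vision.recognise(s,t)
        except Exception as e: print(n,t,e);continue
        print(n,t,[(np.round(k['point'],3).tolist(),round(k['p'],2),np.round(proj(s,k['point'])).tolist()) for k in r])
E
```

```text
pics
{'time_s': 0.0, 'joints': array([-1.45199959e+00,  3.42742508e-01,  1.52505845e+00,  3.83821134e-06,
        1.27545039e+00, -1.46002394e-01]), 'dq': array([-1.79291133e-05,  6.75089036e-04, -1.51820083e-04, -4.65489693e-05,
       -3.66167628e-04,  5.73494807e-04]), 'joint_torque': array([-1.69534046e-04, -4.33671463e+01, -2.46010619e+01, -8.35650508e-05,
        7.87014957e-03,  1.14907363e-05]), 'eef_pos': array([ 0.13740326, -0.50654394,  0.40400103]), 'ee_rot': array([ 7.94264897e-01, -6.07571053e-01, -5.77087694e-04, -5.95637151e-04]), 'contact_force': array([1.04809886, 0.03887305, 0.34243626]), 'ft_torque': array([ 0.00767808, -0.01970443, -0.00050309]), 'width': 0.08564970853551732}
scene board [([0.564, 0.005, 0.035], 0.9, [271.0, 206.0])]
scene pins_mid [([0.561, 0.007, 0.031], 0.89, [272.0, 207.0])]
scene bottle_mid [([0.569, 0.025, 0.091], 0.7, [278.0, 197.0])]
scene chock_mid [([0.482, 0.311, 0.037], 0.94, [400.0, 221.0]), ([0.598, 0.42, 0.041], 0.87, [436.0, 276.0])]
scene swab_jar [([0.452, -0.283, 0.062], 0.66, [193.0, 137.0])]
scene tip_rack [([0.71, 0.352, 0.046], 0.8, [393.0, 308.0])]
scene reagent_jar [([0.704, -0.287, 0.072], 0.56, [137.0, 201.0])]
side board [([0.502, 0.028, 0.024], 0.88, [305.0, 236.0])]
side pins_mid [([0.504, 0.027, 0.025], 0.98, [304.0, 235.0]), ([0.456, 0.32, 0.036], 0.42, [254.0, 340.0])]
side bottle_mid [([0.542, 0.039, 0.092], 0.58, [289.0, 214.0])]
side chock_mid [([0.564, 0.427, 0.036], 0.79, [176.0, 357.0]), ([0.457, 0.323, 0.036], 0.67, [252.0, 341.0])]
side swab_jar []
side tip_rack [([0.685, 0.362, 0.049], 0.89, [152.0, 299.0])]
side reagent_jar [([0.686, -0.281, 0.065], 0.82, [302.0, 133.0])]
```

View pics/scene0.png

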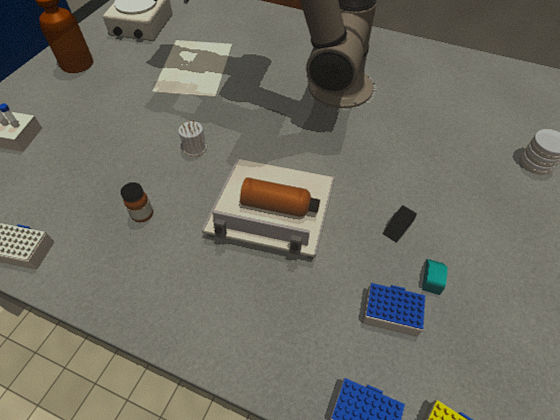

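View pics/side0.png

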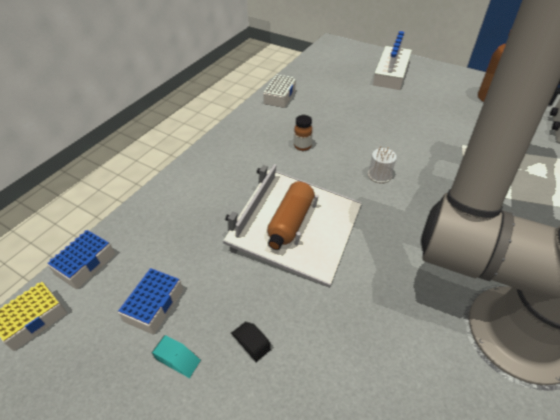

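Candidates for the chock: the black wedge (scene 400,222 / side 252,341) and the turquoise one (scene 435,275 / side 176,357). The black one fits the description ("black rubber"). I'll enlarge both it and the board corners.

```bash
python3 - <<'E'
import cv2,numpy as np
a=cv2.imread('pics/scene0.png');b=cv2.imread('pics/side0.png')
c1=cv2.resize(a[190:300,370:460],None,fx=4,fy=4,interpolation=2)
c2=cv2.resize(b[305:385,145:280],None,fx=2.9,fy=2.9,interpolation=2)
o=np.zeros((440,760,3),np.uint8);o[:440,:360]=c1;o[:c2.shape[0],365:365+c2.shape[1]]=c2[:440,:395]
cv2.imwrite('pics/crop0.png',o)
c1=cv2.resize(a[150:265,195:340],None,fx=5,fy=5,interpolation=2);cv2.imwrite('pics/crop1.png',c1)
c1=cv2.resize(b[155:290,215:370],None,fx=4.4,fy=4.4,interpolation=2);cv2.imwrite('pics/crop2.png',c1)
E
```

```text
(no output)
```

View pics/crop0.png

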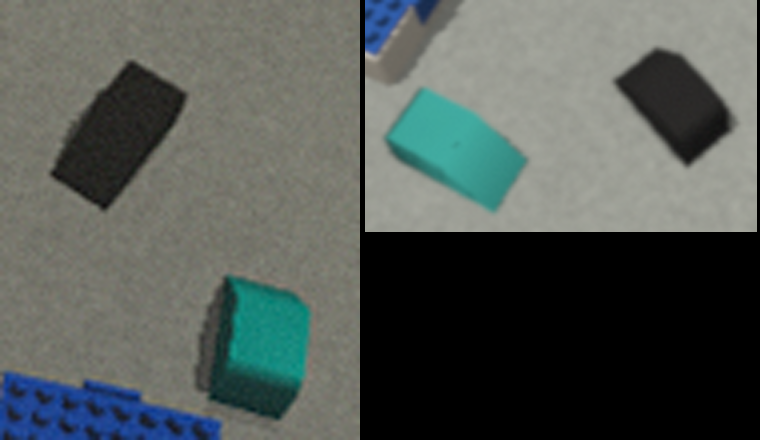

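View pics/crop1.png

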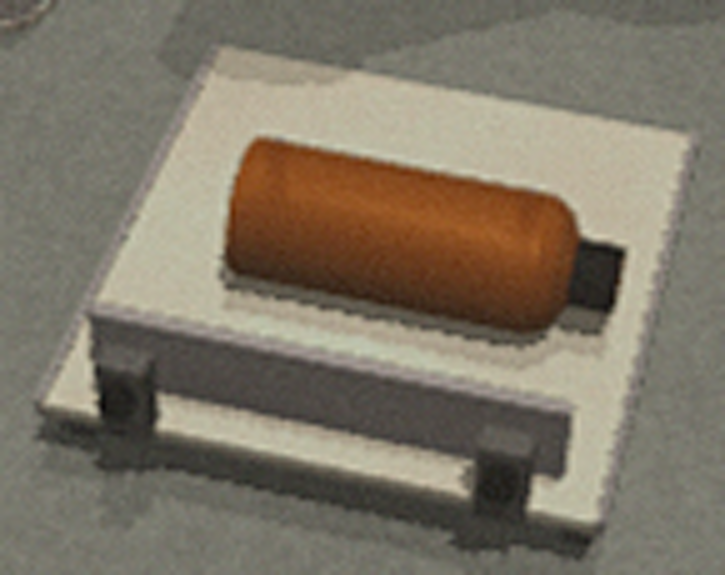

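View pics/crop2.png

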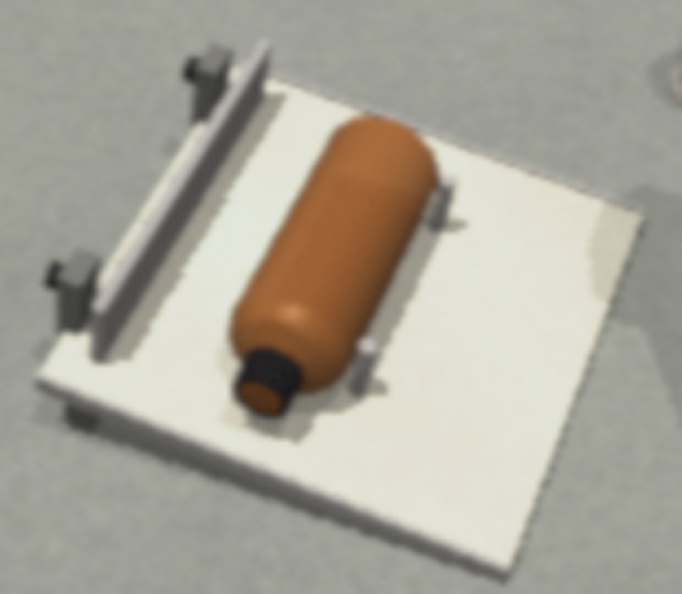

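```bash
cat >> h.py <<'E'
from scipy.optimize import least_squares
def T2(p,P):
    c,s=np.cos(p[2]),np.sin(p[2]);return np.array([p[0]+c*P[0]-s*P[1],p[1]+s*P[0]+c*P[1],P[2]])
E
python3 - <<'E'
from h import *
sc=snap('scene');si=snap('side')
np.savez('cams.npz',Ks=sc['intrinsics'],Vs=sc['view'],Kd=si['intrinsics'],Vd=si['view'])
L,H=.134,.134;zl,zh=.012,.045
obs=[(sc,(-L,-.135,zl),(239.4,159.6)),(sc,(-L,.135,zl),(333.4,176.4)),(sc,(H,-.135,zh),(202.6,231.4)),(sc,(H,.135,zh),(315,255)),
(si,(-L,-.135,zl),(361.1,204.3)),(si,(-L,.135,zl),(330,286.4)),(si,(H,.135,zh),(224.1,241.4))]
f=lambda p:np.concatenate([proj(s,T2(p,P))-uv for s,P,uv in obs])
r=least_squares(f,[.55,0,0]);print(r.x,np.degrees(r.x[2]));print(r.fun.round(1))
p=r.x
# chock silhouette rough
a=lambda u,v:(370+u/4,190+v/4)
for uv in [(130,60),(187,97),(105,210),(52,173)]:
    print('z0',onz(sc,a(*uv),0).round(3),'z42',onz(sc,a(*uv),.042).round(3))
b=lambda u,v:(145+(u-365)/2.9,305+v/2.9)
for uv in [(615,80),(655,48),(733,120),(690,165)]:
    print('side z0',onz(si,b(*uv),0).round(3),'z42',onz(si,b(*uv),.042).round(3))
for n in('pins_mid','bottle_mid'): pass
w=vision.snapshot('wrist');print(np.round(w['tool_from_camera'],3),w['intrinsics'])
E
```

```text
[0.54395553 0.00117737 0.16427858] 9.412469144797846
[-0.3 -1.1  0.6  0.1  1.1 -1.3  0.4 -0.7 -0.7 -0.4 -0.1 -1.6 -1.4 -0.5]
z0 [0.4   0.307 0.   ] z42 [0.435 0.306 0.042]
z0 [0.415 0.348 0.   ] z42 [0.448 0.344 0.042]
z0 [0.519 0.321 0.   ] z42 [0.548 0.318 0.042]
z0 [0.506 0.284 0.   ] z42 [0.535 0.283 0.042]
side z0 [0.516 0.318 0.   ] z42 [0.501 0.332 0.042]
side z0 [0.506 0.282 0.   ] z42 [0.491 0.298 0.042]
side z0 [0.427 0.298 0.   ] z42 [0.417 0.314 0.042]
side z0 [0.435 0.341 0.   ] z42 [0.424 0.354 0.042]
[[ 1.     0.     0.001 -0.001]
 [-0.     0.961  0.275 -0.069]
 [-0.001 -0.275  0.961  0.03 ]
 [ 0.     0.     0.     1.   ]] [[309.6111277    0.         279.56253243]
 [  0.         309.6111277  209.15990749]
 [  0.           0.           1.        ]]
```

The board fit is good: origin (0.544, 0.001), yaw 9.4°, residuals around 1 px. The crop confirms the black wedge is the chock. It lies at about (0.47, 0.31), thin end pointing away from the robot, yaw about -16°. The second one is turquoise, so I leave it alone. Moving the wrist camera over the chock.

```bash
python3 -m handwheel '[[35,40,0,-3.1],[35,40,0,-3.1],[35,40,0,-3.1],[35,40,0,-3.1],[35,40,0,-3.1],[35,40,0,-3.1],[35,40,0,-3.1],[35,40,0,-3.1],[10,54,0,-3.1],[10,54,0,-3.1]]'
python3 -m handwheel '[[10,54,0,0],[10,54,0,0],[10,54,0,0],[10,54,0,0],[10,54,0,0],[10,54,0,0],[10,54,0,0],[0,0,0,0],[0,0,0,0]]'
cat >> h.py <<'E'
from scipy.spatial.transform import Rotation as R
def wsnap(f=None):
    o=readout.observe(); s=vision.snapshot('wrist')
    M=np.eye(4);M[:3,:3]=R.from_quat(o['ee_rot']).as_matrix();M[:3,3]=o['eef_pos']
    s['view']=np.linalg.inv(M@np.array(s['tool_from_camera']))
    if f: cv2.imwrite('pics/'+f,s['img'])
    return s
def yaw(): 
    m=R.from_quat(readout.observe()['ee_rot']).as_matrix();return np.degrees(np.arctan2(m[1,0],m[0,0]))
E
python3 - <<'E'
from h import *
s=wsnap('w1.png');o=readout.observe();print(o['eef_pos'],yaw(),o['contact_force'])
print([(k['point'],k['p']) for k in vision.recognise(s,'chock_mid')])
for p in [(.47,.31,0)]: print(proj(s,p))
E
```

```text
time_s: 2.2
eef_pos: [0.4378, -0.077, 0.4047]
ee_rot: [-0.602, 0.798, -0.0, 0.0]
contact_force: [2.0, -0.3, 1.2]
width: 0.0853
time_s: 3.32
eef_pos: [0.5073, 0.2992, 0.4043]
ee_rot: [-0.603, 0.798, -0.0, -0.001]
contact_force: [-0.1, 0.3, 0.1]
width: 0.0852
[0.5073749  0.29858942 0.40461276] -105.85751579761998 [ 0.77059436 -0.19435282 -0.30136315]
[([0.4768, 0.3106, 0.0401], 0.96), ([0.5786, 0.4127, 0.0394], 0.92)]
[278.85365822 210.00570495]
```

View pics/w1.png

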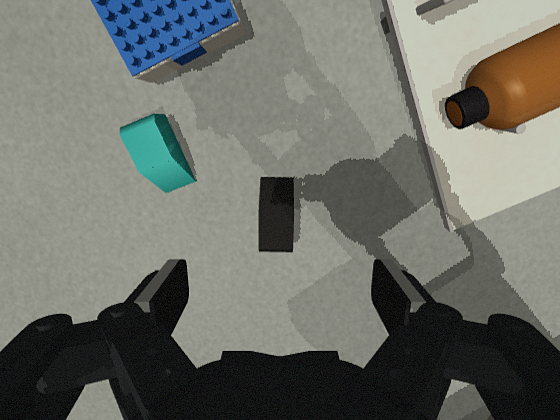

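The black chock is at (260–294, 178–251) and aligned with the image. The turquoise one is at (158,152), away from it.

```bash
python3 - <<'E'
import cv2,numpy as np
a=cv2.imread('pics/w1.png')[165:265,240:315]
a=np.clip(a.astype(float)*2.2,0,255).astype(np.uint8)
cv2.imwrite('pics/crop3.png',cv2.resize(a,None,fx=6,fy=6,interpolation=2))
E
```

```text
(no output)
```

View pics/crop3.png

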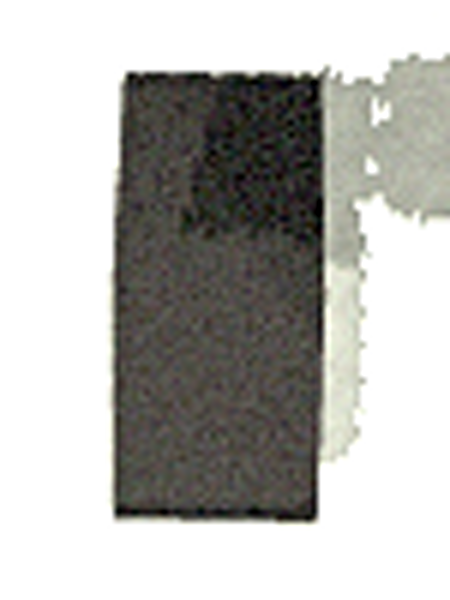

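```bash
python3 - <<'E'
from h import *
s=wsnap()
obs=[((.042,.02,.003),(260.3,177.2)),((.042,-.02,.003),(293.8,177.2)),((-.042,.02,.042),(259.2,250)),((-.042,-.02,.042),(293,250.5))]
f=lambda p:np.concatenate([proj(s,T2(p,P))-uv for P,uv in obs])
r=least_squares(f,[.473,.313,-.28]);p=r.x;print(p,np.degrees(p[2]),r.fun.round(1))
g=T2(p,(-.017,0,0));print('grasp xy',g,'tool',readout.observe()['eef_pos'],yaw(),'want',np.degrees(p[2])-90)
b=[.54396,.00118,.16428]
# bottle/pins refine from networks later
E
```

```text
[ 0.47372813  0.31117845 -0.28934991] -16.578528728706104 [ 0.2 -2.3 -0.2 -1.9 -0.3  2.2  0.3  2.1]
grasp xy [0.45743482 0.31602905 0.        ] tool [0.50750643 0.29814333 0.40499075] -105.9167117393626 want -106.5785287287061
```

```bash
python3 -m handwheel '[[-50,18,0,-0.7],[0,0,-55,0],[0,0,-55,0],[0,0,-50,0],[0,0,-40,0],[0,0,-24,0],[0,0,0,0],[0,0,0,0]]'
python3 -m handwheel '[[0,0,0,0],[0,0,0,0],[0,0,0,0],[0,0,0,0],[0,0,0,0],[0,0,0,0]]' 0 40
```

```text
time_s: 4.47
eef_pos: [0.4581, 0.317, 0.182]
ee_rot: [-0.598, 0.802, -0.0, 0.001]
contact_force: [0.1, -0.8, -0.2]
width: 0.0856
time_s: 5.22
eef_pos: [0.4577, 0.3175, 0.1816]
ee_rot: [-0.598, 0.801, -0.0, 0.001]
contact_force: [-0.2, -1.6, 5.8]
width: 0.0395
```

```bash
python3 -m handwheel '[[0,0,20,0],[0,0,40,0],[0,0,40,0],[0,0,0,0],[0,0,0,0]]'
python3 - <<'E'
from h import *
b=[.54396,.00118,.16428]
wsnap('w2.png');o=readout.observe();print(o['eef_pos'],yaw(),o['contact_force'],o['width'])
si=snap('side','side1.png');sc=snap('scene')
t=.12217
# pin tops fit: pins normal to the board? try vertical, 42 above surface
def fit(obs,x0):
    f=lambda q:np.concatenate([proj(s,T2(b,(q[0],q[1]+dy,.028+q[0]*np.tan(t)+h)))-uv for s,dy,h,uv in obs]);r=least_squares(f,x0);print(r.x,r.fun.round(1))
fit([(si,-.066,.042,(316.1,196.5)),(si,.066,.042,(298,233.5))],[-.03,0])
for s,n in((si,'side'),(sc,'scene')):
  for y in(-.075,.075,.115):
    P=T2(b,(.0109,y,.0293+.035));print(n,y,proj(s,P).round(1))
for tx in(-.07,-.075,-.08):
    g=T2(b,(tx-.017,0,0));print(tx,'tcp target',g,'turn',np.degrees(b[2])-90-yaw())
E
```

```text
time_s: 5.85
eef_pos: [0.4569, 0.3171, 0.2797]
ee_rot: [-0.598, 0.801, 0.0, -0.001]
contact_force: [-0.8, 0.0, -2.6]
width: 0.0394
[0.4568992  0.3170223  0.27920468] -106.53068241272337 [ 0.04377627  0.61865752 -1.63510842] 0.03942427761828791
[-0.02966826 -0.00111664] [ 0.1 -0.3 -0.   0.3]
side -0.075 [302.1 190.5]
side 0.075 [280.2 232.4]
side 0.115 [273.6 245. ]
scene -0.075 [242.7 190.4]
scene 0.075 [301.7 202.2]
scene 0.115 [317.8 205.4]
-0.07 tcp target [ 0.45813134 -0.01304816  0.        ] turn 25.93979928324825
-0.075 tcp target [ 0.45319865 -0.01386587  0.        ] turn 25.93979928324825
-0.08 tcp target [ 0.44826597 -0.01468358  0.        ] turn 25.93979928324825
```

View pics/w2.png

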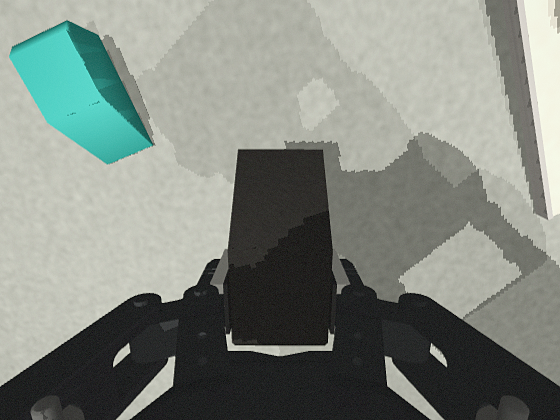

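```bash
python3 -m handwheel '[[-10,-20,20,4],[-10,-45,20,4],[-10,-50,0,4],[0,-50,0,4],[0,-50,0,4],[0,-50,0,3],[0,-42,0,3],[11,-25,0,0],[10,0,0,0],[0,0,0,0]]'
python3 - <<'E'
from h import *
b=[.54396,.00118,.16428]
s=wsnap('w3.png');si=snap('side','side2.png');o=readout.observe();print(o['eef_pos'],yaw(),o['contact_force'],o['width'])
z=o['eef_pos'][2]-.1815
for P in[(-.038,.02),(-.038,-.02)]:
    print(proj(s,np.r_[T2(b,(*P,0))[:2],z+.003]))
print('target',T2(b,(-.097,0,0)))
E
```

```text
time_s: 7.25
eef_pos: [0.4488, -0.0143, 0.3201]
ee_rot: [0.763, -0.646, -0.001, 0.0]
contact_force: [-0.6, 1.1, -2.9]
width: 0.0395
[ 0.44812041 -0.01378139  0.32021825] -80.45402612504735 [ 0.74917101 -0.46081819 -3.28232641] 0.03963501418945112
[238.49991579 144.50327294]
[323.81925422 144.62586138]
target [ 0.44826597 -0.01468358  0.        ]
```

View pics/w3.png

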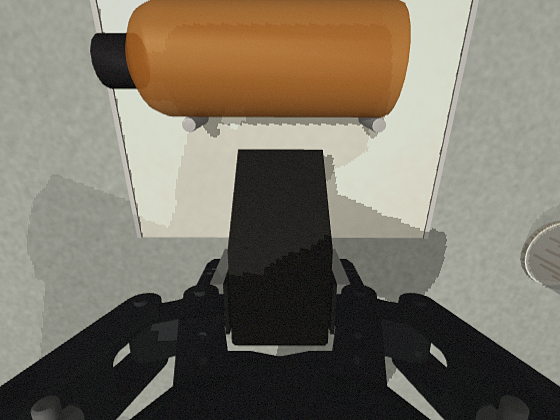

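View pics/side2.png

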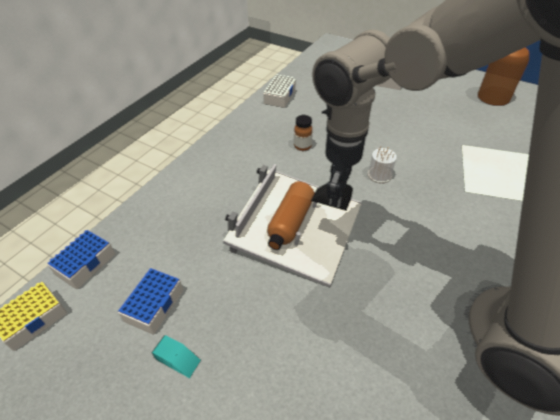

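```bash
python3 -m handwheel '[[3,0,-40,0],[0,0,-40,0],[0,0,-22,0],[0,0,-8,0],[0,0,0,0],[0,0,0,0]]' - 20
python3 -m handwheel '[[0,0,-2,0],[0,0,-2,0],[0,0,-2,0],[0,0,0,0],[0,0,0,0]]'
```

```text
time_s: 8.1
eef_pos: [0.4518, -0.0145, 0.2116]
ee_rot: [0.763, -0.646, 0.001, -0.0]
contact_force: [0.1, 0.4, -2.4]
width: 0.0394
time_s: 8.72
eef_pos: [0.4514, -0.0148, 0.2051]
ee_rot: [0.763, -0.646, 0.0, -0.0]
contact_force: [-2.4, -1.4, 5.1]
width: 0.0392
```

Contact at about the expected height. Pressing gently so the chock pivots onto the slope.

```bash
for i in 1 ; do python3 -m handwheel '[[0,0,-1,0],[0,0,-1,0],[0,0,0,0]]'; done
python3 -m handwheel '[[0,0,-1,0],[0,0,-1,0],[0,0,0,0]]'
python3 - <<'E'
from h import *
s=wsnap('w4.png')
a=snap('side')['img'][140:260,250:400];cv2.imwrite('pics/s4.png',cv2.resize(a,None,fx=5,fy=5,interpolation=2))
E
```

```text
time_s: 9.1
eef_pos: [0.4509, -0.0149, 0.2033]
ee_rot: [0.763, -0.646, -0.0, 0.0]
contact_force: [-6.5, -1.6, 10.5]
width: 0.0399
time_s: 9.48
eef_pos: [0.4504, -0.015, 0.2012]
ee_rot: [0.763, -0.646, -0.001, 0.001]
contact_force: [-9.0, -3.8, 12.8]
width: 0.0397
```

View pics/w4.png

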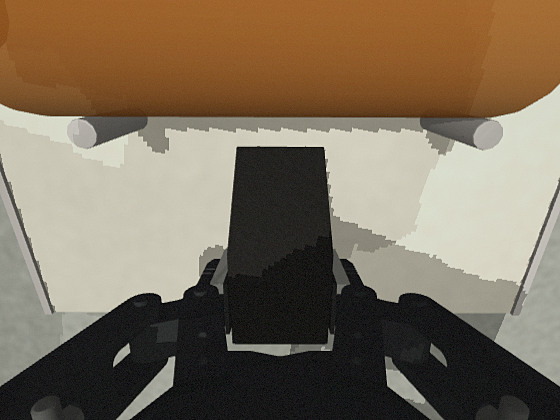

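View pics/s4.png

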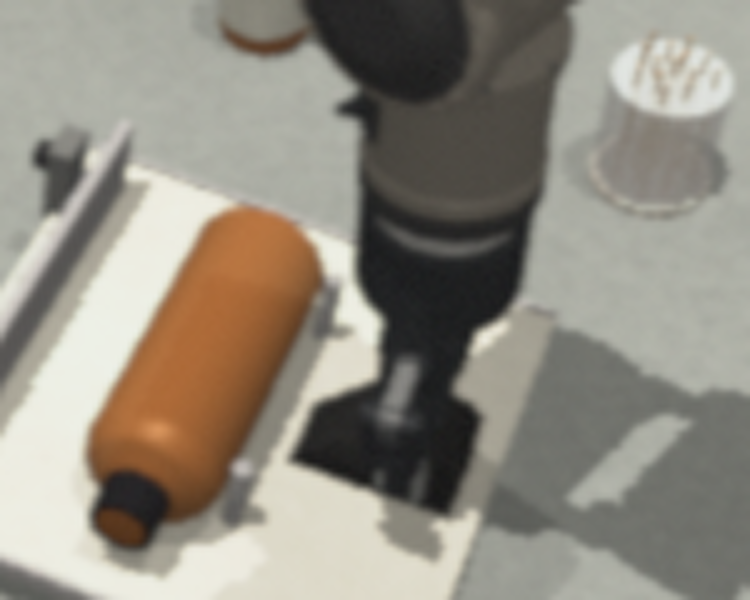

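```bash
python3 -m handwheel '[[0,0,0,0],[0,0,0,0],[0,0,0,0],[0,0,0,0]]' 60
python3 - <<'E'
from h import *
s=wsnap('w5.png')
a=snap('side')['img'][140:260,250:400];cv2.imwrite('pics/s5.png',cv2.resize(a,None,fx=5,fy=5,interpolation=2))
E
```

```text
time_s: 10.07
eef_pos: [0.4515, -0.0147, 0.2006]
ee_rot: [0.763, -0.646, -0.0, 0.0]
contact_force: [0.1, 0.6, -0.2]
width: 0.0601
```

View pics/w5.png

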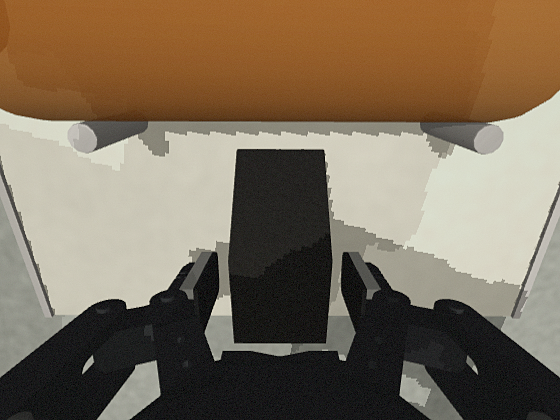

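View pics/s5.png

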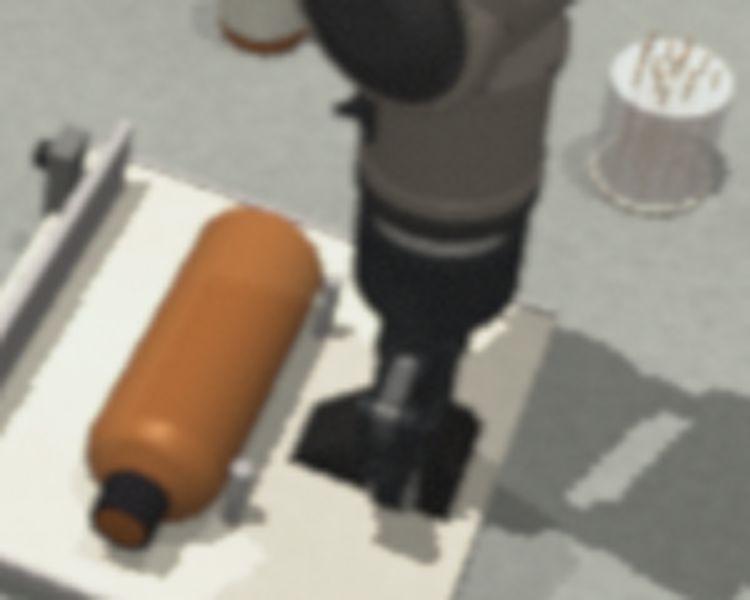

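Chock lies flat, thin edge uphill, centred between the pins. Regripping.

```bash
python3 -m handwheel '[[0,0,0,0],[0,0,0,0],[0,0,0,0],[0,0,0,0],[0,0,0,0]]' 0 30
```

```text
time_s: 10.8
eef_pos: [0.4515, -0.0147, 0.2008]
ee_rot: [0.763, -0.646, 0.0, -0.0]
contact_force: [-0.6, -0.3, 2.9]
width: 0.0394
```

```bash
python3 -m handwheel '[[4.9,0.8,0.9,0],[4.9,0.8,0.8,0],[4.9,0.8,0.6,0],[0,0,0,0]]'
python3 -m handwheel '[[4.9,0.8,0.6,0],[4.9,0.8,0.6,0],[0,0,0,0]]'
```

```text
time_s: 11.3
eef_pos: [0.4666, -0.0122, 0.2029]
ee_rot: [0.763, -0.646, 0.0, -0.0]
contact_force: [-0.3, 1.1, -2.0]
width: 0.0395
time_s: 11.68
eef_pos: [0.4764, -0.0107, 0.2043]
ee_rot: [0.763, -0.646, 0.0, -0.0]
contact_force: [0.0, 0.4, -2.0]
width: 0.0395
```

```bash
python3 -m handwheel '[[4.9,0.8,0.5,0],[4.9,0.8,0.5,0],[0,0,0,0]]'
python3 -m handwheel '[[4.9,0.8,0.5,0],[4.9,0.8,0.6,0],[0,0,0,0]]'
python3 -m handwheel '[[4.9,0.8,0.6,0],[4.9,0.8,0.6,0],[0,0,0,0]]'
python3 - <<'E'
from h import *
s=wsnap('w6.png')
a=snap('side')['img'][140:260,250-40:400-40];cv2.imwrite('pics/s6.png',cv2.resize(a,None,fx=5,fy=5,interpolation=2))
E
```

```text
time_s: 12.05
eef_pos: [0.4861, -0.0091, 0.2053]
ee_rot: [0.763, -0.646, 0.0, -0.0]
contact_force: [-0.5, -0.1, -2.6]
width: 0.0395
time_s: 12.42
eef_pos: [0.4961, -0.0075, 0.2064]
ee_rot: [0.763, -0.646, 0.001, -0.0]
contact_force: [0.3, -0.6, -2.6]
width: 0.0396
time_s: 12.8
eef_pos: [0.506, -0.0059, 0.2077]
ee_rot: [0.763, -0.646, 0.001, -0.001]
contact_force: [-0.0, 0.3, -0.3]
width: 0.0395
```

View pics/w6.png

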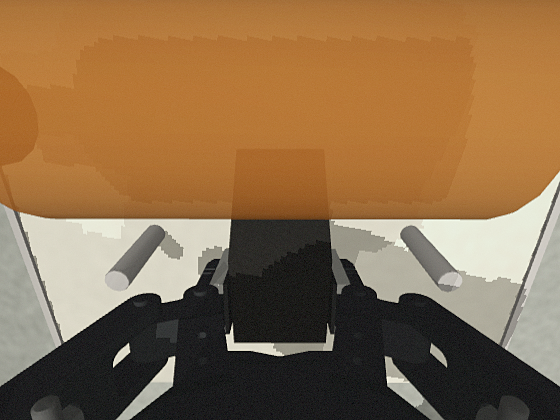

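View pics/s6.png

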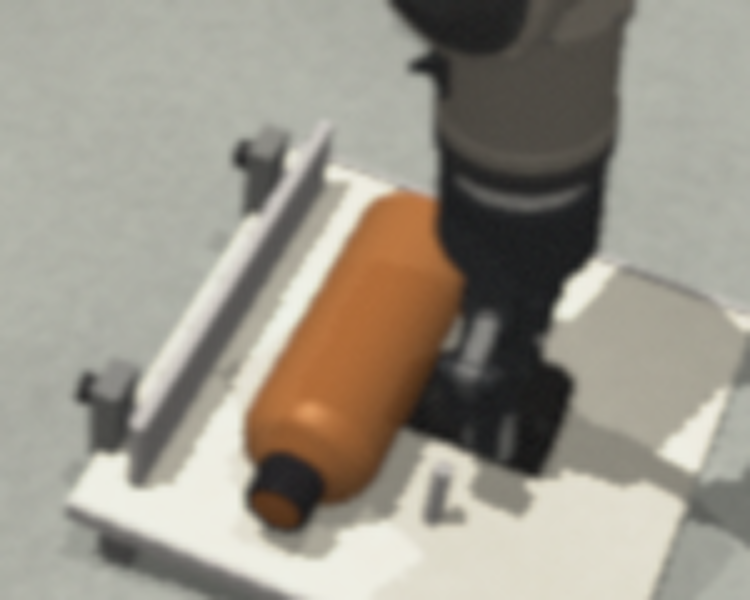

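```bash
python3 -m handwheel '[[3,0.5,0.2,0],[3,0.5,0.3,0],[0,0,0,0]]'
python3 -m handwheel '[[3,0.5,0.3,0],[0,0,0,0]]'
python3 -m handwheel '[[3,0.5,0.3,0],[0,0,0,0]]'
```

```text
time_s: 13.28
eef_pos: [0.5106, -0.0049, 0.2082]
ee_rot: [0.763, -0.646, -0.001, 0.001]
contact_force: [-6.0, -0.3, 4.9]
width: 0.0394
time_s: 13.52
eef_pos: [0.5135, -0.0043, 0.2085]
ee_rot: [0.763, -0.646, -0.001, 0.001]
contact_force: [-6.5, -0.4, 5.6]
width: 0.0397
time_s: 13.78
eef_pos: [0.5163, -0.0038, 0.2088]
ee_rot: [0.763, -0.646, -0.001, 0.001]
contact_force: [-6.7, -0.0, 6.9]
width: 0.0396
```

```bash
python3 -m handwheel '[[2,0.3,0.7,0],[0,0,0,0]]'
python3 -m handwheel '[[2,0.3,0.3,0],[0,0,0,0]]'
python3 -m handwheel '[[2,0.3,0.3,0],[0,0,0,0]]'
python3 -m handwheel '[[2,0.3,0.3,0],[0,0,0,0]]'
python3 - <<'E'
from h import *
s=wsnap('w7.png')
a=snap('side')['img'][140:260,250-40:400-40];cv2.imwrite('pics/s7.png',cv2.resize(a,None,fx=5,fy=5,interpolation=2))
E
```

```text
time_s: 14.02
eef_pos: [0.5194, -0.0036, 0.2093]
ee_rot: [0.763, -0.646, 0.0, -0.0]
contact_force: [-1.5, -0.1, 0.3]
width: 0.0397
time_s: 14.28
eef_pos: [0.5215, -0.0033, 0.2096]
ee_rot: [0.763, -0.646, 0.0, -0.0]
contact_force: [-2.6, 0.3, -1.3]
width: 0.0396
time_s: 14.52
eef_pos: [0.5237, -0.003, 0.2099]
ee_rot: [0.763, -0.646, 0.0, -0.0]
contact_force: [0.2, 0.1, -2.9]
width: 0.0393
time_s: 14.78
eef_pos: [0.5257, -0.0027, 0.2102]
ee_rot: [0.763, -0.646, 0.0, -0.0]
contact_force: [0.3, -0.1, -2.0]
width: 0.0394
```

View pics/s7.png

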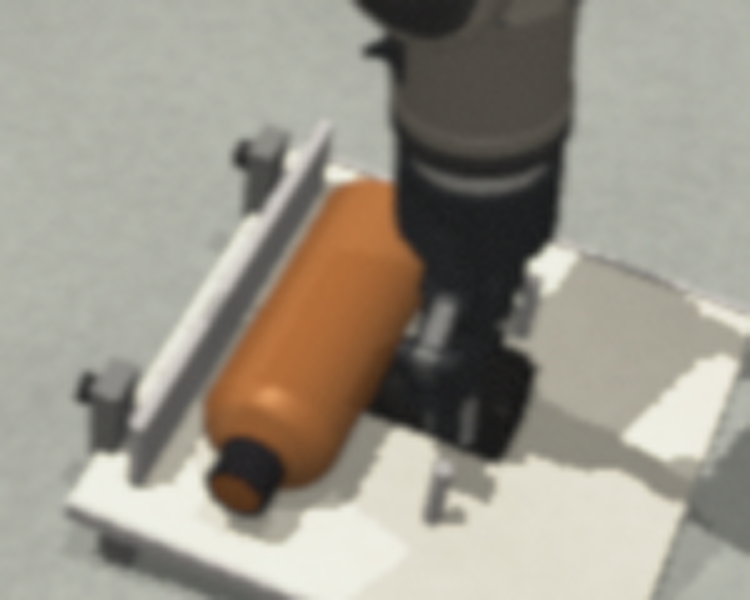

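```bash
python3 -m handwheel '[[2,0.3,0.2,0],[0,0,0,0]]'
python3 -m handwheel '[[2,0.3,0.2,0],[0,0,0,0]]'
python3 -m handwheel '[[2,0.3,0.2,0],[0,0,0,0]]'
python3 -m handwheel '[[2,0.3,0.2,0],[0,0,0,0]]'
```

```text
time_s: 15.12
eef_pos: [0.5275, -0.0024, 0.2105]
ee_rot: [0.763, -0.646, 0.0, -0.0]
contact_force: [0.1, -0.8, -2.9]
width: 0.0397
time_s: 15.38
eef_pos: [0.5295, -0.0021, 0.2107]
ee_rot: [0.763, -0.646, 0.0, -0.0]
contact_force: [0.3, -0.1, -3.5]
width: 0.0393
time_s: 15.62
eef_pos: [0.5315, -0.0018, 0.2109]
ee_rot: [0.763, -0.646, 0.0, -0.0]
contact_force: [0.5, 0.1, -2.0]
width: 0.0392
time_s: 15.88
eef_pos: [0.5335, -0.0015, 0.2111]
ee_rot: [0.763, -0.646, 0.0, -0.0]
contact_force: [-0.5, 0.9, -3.0]
width: 0.0398
```

```bash
python3 -m handwheel '[[2,0.3,0,0],[0,0,0,0]]'
python3 -m handwheel '[[2,0.3,0.1,0],[0,0,0,0]]'
python3 - <<'E'
from h import *
s=wsnap('w8.png')
a=snap('side')['img'][140:260,250-40:400-40];cv2.imwrite('pics/s8.png',cv2.resize(a,None,fx=5,fy=5,interpolation=2))
E
```

```text
time_s: 16.12
eef_pos: [0.535, -0.0012, 0.2112]
ee_rot: [0.763, -0.646, -0.0, 0.0]
contact_force: [-4.9, 0.4, 2.6]
width: 0.0396
time_s: 16.38
eef_pos: [0.5368, -0.0009, 0.2114]
ee_rot: [0.763, -0.646, -0.001, 0.001]
contact_force: [-6.6, -1.1, 5.5]
width: 0.0399
```

View pics/s8.png

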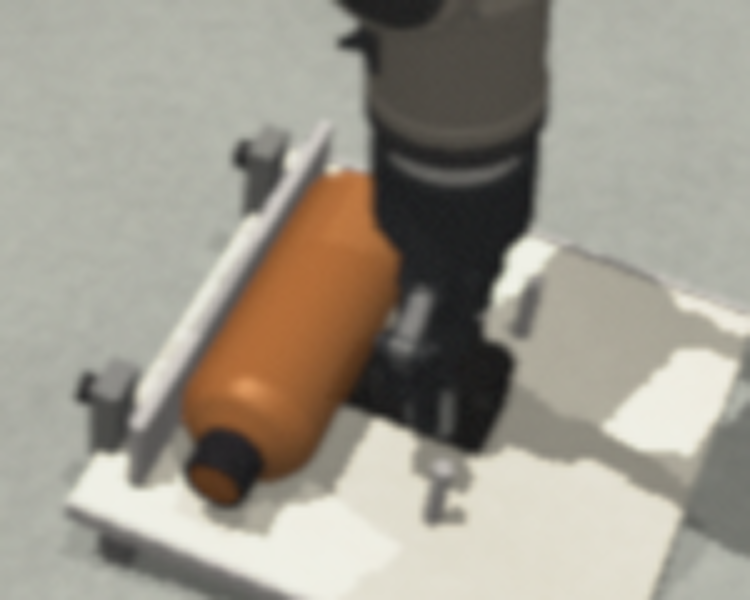

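View pics/w8.png

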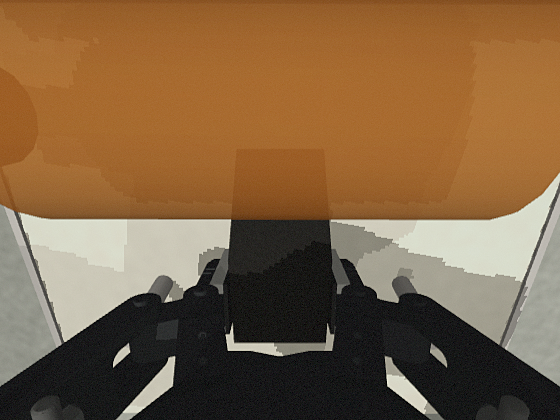

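```bash
python3 -m handwheel '[[1,0.2,0.5,0],[0,0,0,0]]'
python3 -m handwheel '[[2,0.3,0.2,0],[0,0,0,0]]'
python3 -m handwheel '[[2,0.3,0.2,0],[0,0,0,0]]'
```

```text
time_s: 16.73
eef_pos: [0.5387, -0.0007, 0.2117]
ee_rot: [0.763, -0.646, 0.0, -0.0]
contact_force: [-1.5, 0.1, -0.7]
width: 0.0395
time_s: 16.98
eef_pos: [0.5402, -0.0004, 0.2119]
ee_rot: [0.763, -0.646, -0.0, 0.0]
contact_force: [-4.0, -0.1, 1.9]
width: 0.0398
time_s: 17.23
eef_pos: [0.5415, -0.0002, 0.212]
ee_rot: [0.763, -0.646, -0.001, 0.001]
contact_force: [-8.8, -0.7, 4.4]
width: 0.0396
```

```bash
python3 -m handwheel '[[1,0.2,0.3,0],[0,0,0,0]]'
python3 -m handwheel '[[1.5,0.2,0.3,0],[0,0,0,0]]'
```

```text
time_s: 17.48
eef_pos: [0.5424, 0.0, 0.2121]
ee_rot: [0.763, -0.646, -0.001, 0.001]
contact_force: [-7.5, -2.4, 4.1]
width: 0.0396
time_s: 17.73
eef_pos: [0.5436, 0.0002, 0.2123]
ee_rot: [0.763, -0.646, -0.002, 0.002]
contact_force: [-10.3, -1.6, 4.2]
width: 0.0399
```

```bash
python3 -m handwheel '[[1.5,0.2,0.4,0],[0,0,0,0]]'
python3 - <<'E'
from h import *
s=wsnap('w9.png')
a=snap('side')['img'][140:260,250-40:400-40];cv2.imwrite('pics/s9.png',cv2.resize(a,None,fx=5,fy=5,interpolation=2))
for i in range(3): print(readout.observe()['contact_force'])
E
```

```text
time_s: 17.98
eef_pos: [0.5449, 0.0004, 0.2125]
ee_rot: [0.763, -0.646, -0.002, 0.002]
contact_force: [-9.5, -2.8, 4.4]
width: 0.0396
[-9.19969108 -2.85083287  3.13316073]
[-9.19969108 -2.85083287  3.13316073]
[-9.19969108 -2.85083287  3.13316073]
```

View pics/s9.png

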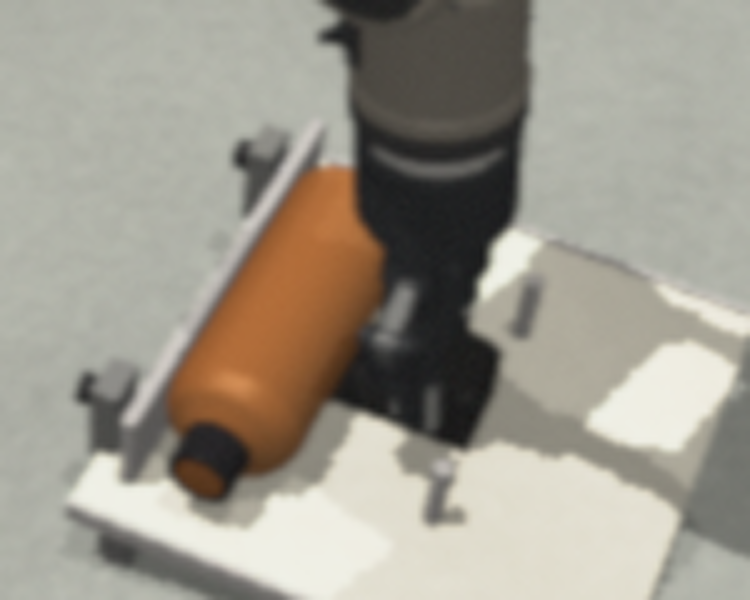

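The rail has visibly moved back, and the along-slope push is about 9.6 N. Pressing on to 12 N.

```bash
python3 -m handwheel '[[1.5,0.2,0.2,0],[0,0,0,0]]'
python3 -m handwheel '[[1,0.2,0.1,0],[0,0,0,0]]'
```

```text
time_s: 18.32
eef_pos: [0.5459, 0.0005, 0.2127]
ee_rot: [0.763, -0.646, -0.003, 0.002]
contact_force: [-13.1, -3.4, 5.0]
width: 0.0398
time_s: 18.58
eef_pos: [0.5466, 0.0006, 0.2128]
ee_rot: [0.763, -0.646, -0.003, 0.003]
contact_force: [-14.4, -3.8, 6.6]
width: 0.0397
```

```bash
python3 -m handwheel '[[0,0,0,0],[0,0,0,0],[0,0,0,0],[0,0,0,0]]'
python3 -m handwheel '[[0,0,0,0],[0,0,0,0],[0,0,0,0],[0,0,0,0]]' 58
python3 - <<'E'
from h import *
s=wsnap('w10.png')
a=snap('side')['img'][140:260,250-40:400-40];cv2.imwrite('pics/s10.png',cv2.resize(a,None,fx=5,fy=5,interpolation=2))
E
```

```text
time_s: 19.08
eef_pos: [0.5466, 0.0006, 0.2127]
ee_rot: [0.763, -0.646, -0.003, 0.003]
contact_force: [-14.0, -3.4, 6.8]
width: 0.0395
time_s: 19.58
eef_pos: [0.549, 0.001, 0.2134]
ee_rot: [0.763, -0.646, 0.0, -0.0]
contact_force: [0.6, -0.7, -0.6]
width: 0.058
```

View pics/s10.png

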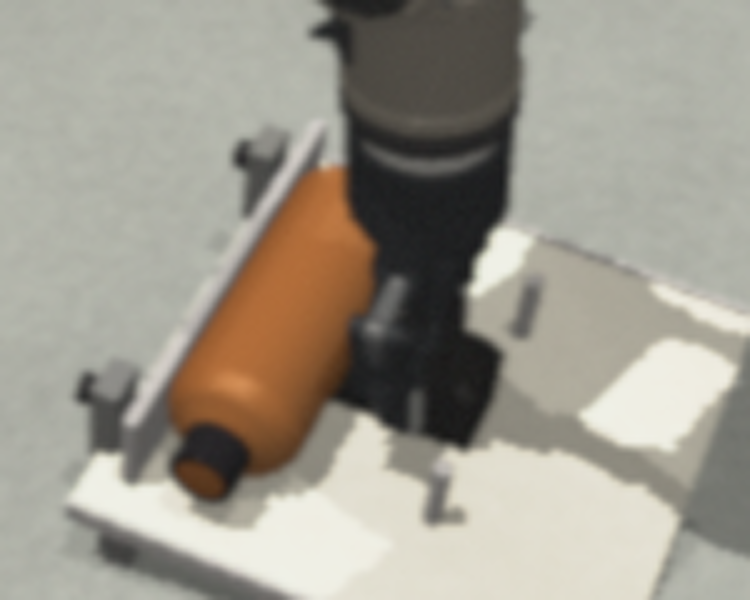

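View pics/w10.png

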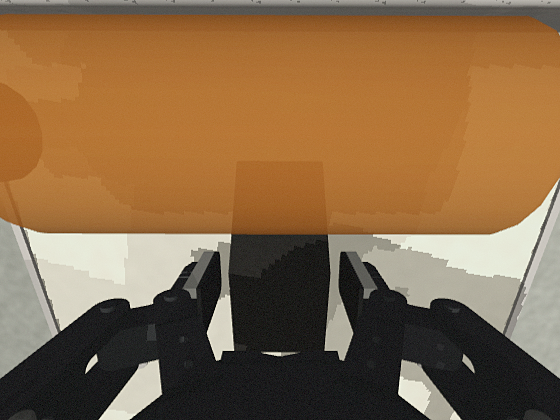

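Released; the bottle stays against the rail. Retracting to measure the rail compression.

```bash
python3 -m handwheel '[[0,0,10,0],[-5,0,30,0],[-20,0,40,0],[-30,0,40,0],[-30,0,40,0],[0,0,0,0],[0,0,0,0]]'
python3 - <<'E'
from h import *
s=wsnap('w11.png')
o=readout.observe();print(o['eef_pos'],o['contact_force'],o['time_s'])
si=snap('side','side11.png')['img'];a=cv2.imread('pics/side0.png')
z=lambda i:cv2.resize(i[160:250,215:345],None,fx=3,fy=6,interpolation=2)
cv2.imwrite('pics/cmp.png',np.hstack([z(a),z(si)]))
# rail shift: normalised patches, top ends
g=lambda i:cv2.cvtColor(i,cv2.COLOR_BGR2GRAY)
for (u,v,w,h) in[(262,163,16,16),(236,190,16,18),(230,215,14,22)]:
    A=cv2.resize(g(a)[v:v+h,u:u+w],None,fx=8,fy=8,interpolation=2);B=cv2.resize(g(si)[v-8:v+h+8,u-8:u+w+8],None,fx=8,fy=8,interpolation=2)
    r=cv2.matchTemplate(B,A,cv2.TM_CCOEFF_NORMED);_,m,_,l=cv2.minMaxLoc(r);print(u,v,m,(np.array(l)-64)/8)
E
```

```text
time_s: 20.55
eef_pos: [0.4639, 0.0009, 0.3735]
ee_rot: [0.763, -0.646, 0.0, -0.0]
contact_force: [0.2, 0.2, 0.2]
width: 0.0579
[0.46402393 0.00088637 0.37281086] [-0.40399408 -0.21154472 -0.0470005 ] 20.6
262 163 0.8660326600074768 [-0.125 -2.   ]
236 190 0.824079692363739 [-0.625 -0.625]
230 215 0.950688898563385 [-1.   -0.25]
```

View pics/w11.png

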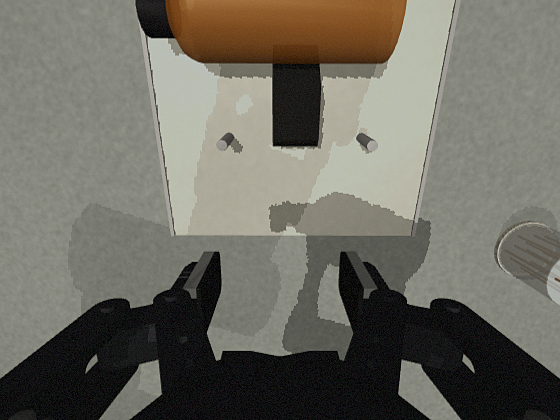

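View pics/cmp.png

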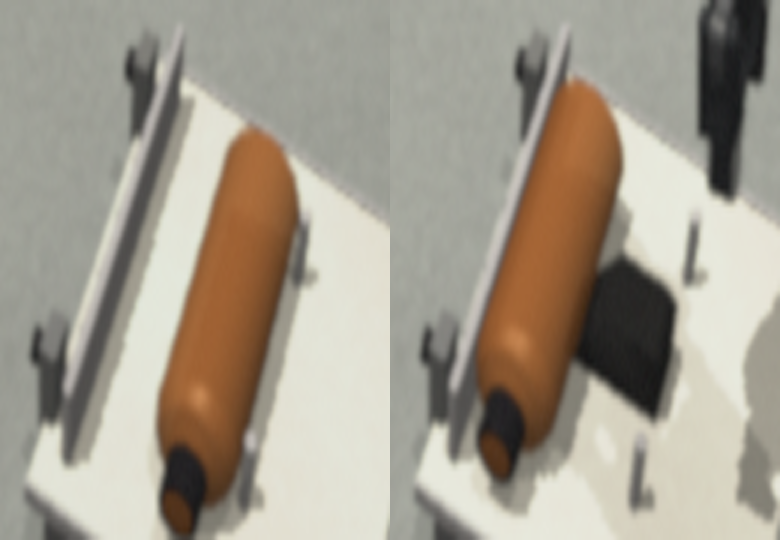

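```bash
python3 - <<'E'
from h import *
b=[.54396,.00118,.16428]
si=snap('side');sc=snap('scene','scene11.png')
for s,n in((si,'side'),(sc,'scene')):
  for y in(-.115,.115):
    f=lambda x:proj(s,T2(b,(x,y,.03+x*.1228+.05)))
    print(n,y,f(.1).round(1),'px/mm',((f(.11)-f(.1))/10).round(3))
B=sc['img'];A=cv2.imread('pics/scene0.png')
z=lambda i:cv2.resize(i[180:265,195:330],None,fx=2.9,fy=6,interpolation=2)
cv2.imwrite('pics/cmp2.png',np.hstack([z(A),z(B)]))
g=lambda i:cv2.cvtColor(i,cv2.COLOR_BGR2GRAY)
a=cv2.imread('pics/side0.png')
# profile of horizontal scan on rail front dark face bottom-left end
for v in (228,232): print(v,g(a)[v,222:262],'\n',g(si['img'])[v,222:262])
E
```

```text
side -0.115 [275.9 164.4] px/mm [-0.349 -0.127]
side 0.115 [237.6 226.1] px/mm [-0.395 -0.158]
scene -0.115 [213.8 208.9] px/mm [-0.154  0.311]
scene 0.115 [311.  229.1] px/mm [-0.088  0.337]
228 [155 157 156 155 151 130  97  74  69  67  65  67  82  94  98  94  85  79
  78  80  85 105 133 148 152 153 164 197 218 225 225 225 225 225 225 225
 225 225 225 226] 
 [160 163 162 163 158 135 100  77  72  70  69  71  87  97  94  85  80  82
  83  91 108 122 122 103  71  45  36  35  37  35  36  36  36  34  34  39
  51  66  75  77]
232 [157 154 146 142 147 158 186 214 221 220 219 222 215 175 123  96  85  81
  91 119 141 150 152 152 163 196 217 224 225 226 225 225 224 225 224 224
 223 223 224 225] 
 [163 159 152 149 153 164 194 219 226 226 220 203 157 113  93  86  90 115
 140 153 149 115  69  41  42  46  48  45  42  36  33  33  32  31  28  29
  27  35  51  59]
```

View pics/cmp2.png

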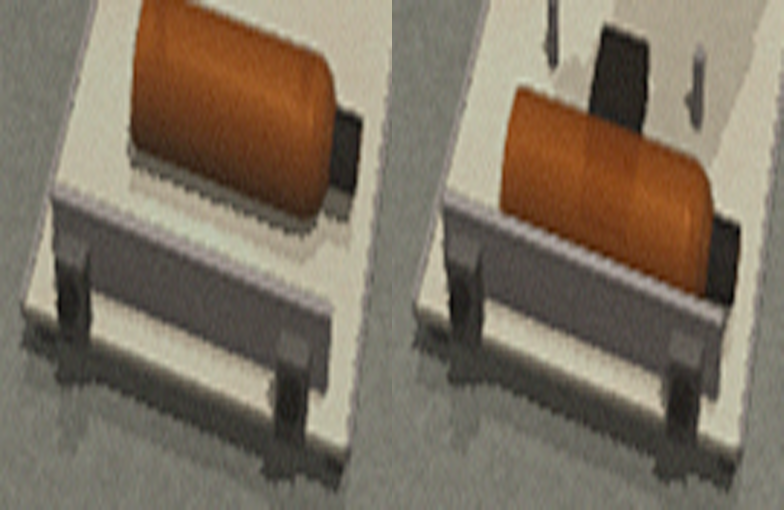

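Bottle, chock and rail are in contact, and the rail is pushed back about 4 mm (about 3 N). The push was partly spent on downward load, so I'll give one more pure push from behind with closed fingers to settle it at about 12 N.

```bash
python3 - <<'E'
from h import *
b=np.array([.54396,.00118,.16428])
s=wsnap()
t=.12217
def P(mx,my,x,zz): # chock local on slope
    X=mx+x*np.cos(t)-zz*np.sin(t);Z=.028+mx*np.tan(t)+x*np.sin(t)+zz*np.cos(t)
    return X,Z
def f(q):
    r=[]
    for uv,y in(((273,146),.02),((321.5,146),-.02)):
        X,Z=P(q[0],0,-.042,.042);r+=list(proj(s,T2(b,(X,q[1]+y,Z)))-uv)
    return np.array(r)
r=least_squares(f,[0,0]);mx,my=r.x;print(mx,my,r.fun.round(1))
print('bottle x est',mx+.061)
X,Z=P(mx,my,-.042,.02);print('back face mid board',X,Z,'world',T2(b,(X,my,Z)))
for d in(.011,.03): print(d,T2(b,(X-d,my,Z)))
o=readout.observe();print(o['eef_pos'],yaw())
E
```

```text
0.015552297795531557 -0.002329700755262813 [ 1.4 -0.1 -1.4 -0. ]
bottle x est 0.07655229779553155
back face mid board -0.028571982542223984 0.04464207902828625 world [ 0.5161537  -0.00579106  0.04464208]
0.011 [ 0.5053018  -0.00759002  0.04464208]
0.03 [ 0.48655761 -0.01069732  0.04464208]
[0.46413856 0.00089017 0.37229016] -80.52592454301723
```

```bash
python3 -m handwheel '[[10,-6,-40,0],[10,-6,-40,0],[0,0,-40,0],[0,0,-30,0],[0,0,-11,0],[0,0,0,0],[0,0,0,0]]' 0 40
python3 - <<'E'
from h import *
wsnap('w12.png')
E
```

```text
time_s: 21.68
eef_pos: [0.4843, -0.0111, 0.2133]
ee_rot: [0.763, -0.646, 0.001, -0.0]
contact_force: [-0.6, -0.1, 0.7]
width: -0.0
```

View pics/w12.png

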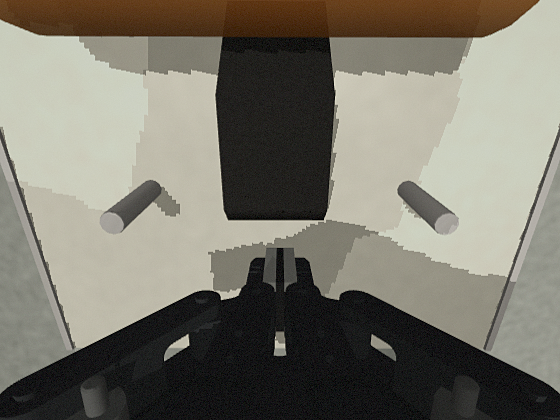

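```bash
python3 -m handwheel '[[5,0.8,0.6,0],[5,0.8,0.6,0],[0,0,0,0]]'
python3 -m handwheel '[[3,0.5,0.4,0],[0,0,0,0]]'
python3 -m handwheel '[[3,0.5,0.4,0],[0,0,0,0]]'
```

```text
time_s: 22.1
eef_pos: [0.4944, -0.0094, 0.2138]
ee_rot: [0.763, -0.646, 0.001, -0.0]
contact_force: [-0.6, -0.1, -0.0]
width: 0.0001
time_s: 22.35
eef_pos: [0.497, -0.009, 0.2139]
ee_rot: [0.763, -0.646, 0.0, -0.0]
contact_force: [0.2, -0.0, -0.0]
width: 0.0001
time_s: 22.6
eef_pos: [0.5, -0.0085, 0.2143]
ee_rot: [0.763, -0.646, 0.0, -0.0]
contact_force: [0.0, -0.9, -0.4]
width: -0.0002
```

```bash
python3 -m handwheel '[[2,0.3,0.2,0],[0,0,0,0]]'
```

```text
time_s: 22.85
eef_pos: [0.5019, -0.0082, 0.2145]
ee_rot: [0.763, -0.646, 0.0, 0.0]
contact_force: [0.0, -0.8, -0.1]
width: 0.0001
```

```bash
python3 -m handwheel '[[1.5,0.2,0.2,0],[0,0,0,0]]'
python3 -m handwheel '[[1.5,0.2,0.2,0],[0,0,0,0]]'
```

```text
time_s: 23.1
eef_pos: [0.5026, -0.0081, 0.2145]
ee_rot: [0.763, -0.646, -0.001, 0.001]
contact_force: [-5.0, -2.0, 1.7]
width: -0.0001
time_s: 23.35
eef_pos: [0.5033, -0.0079, 0.2145]
ee_rot: [0.763, -0.646, -0.002, 0.002]
contact_force: [-9.7, -2.9, 3.5]
width: -0.0002
```

```bash
python3 -m handwheel '[[1.5,0.2,0.2,0],[0,0,0,0]]'
```

```text
time_s: 23.6
eef_pos: [0.5041, -0.0077, 0.2145]
ee_rot: [0.763, -0.646, -0.003, 0.002]
contact_force: [-12.4, -3.0, 6.3]
width: -0.0003
```

```bash
python3 -m handwheel '[[1,0.2,0.1,0],[0,0,0,0]]'
```

```text
time_s: 23.85
eef_pos: [0.5047, -0.0075, 0.2145]
ee_rot: [0.763, -0.646, -0.004, 0.003]
contact_force: [-14.3, -4.0, 7.9]
width: -0.0001
```

```bash
python3 -m handwheel '[[0,0,0.5,0],[0,0,0.5,0],[0,0,0,0],[0,0,0,0]]'
```

```text
time_s: 24.35
eef_pos: [0.5052, -0.0074, 0.2152]
ee_rot: [0.763, -0.646, -0.003, 0.002]
contact_force: [-10.0, -2.6, 2.1]
width: 0.0003
```

```bash
python3 -m handwheel '[[1,0.2,0.3,0],[0,0,0.2,0],[0,0,0,0],[0,0,0,0],[0,0,0,0]]'
```

```text
time_s: 24.98
eef_pos: [0.5061, -0.0072, 0.2157]
ee_rot: [0.763, -0.646, -0.003, 0.002]
contact_force: [-9.4, -3.6, 1.7]
width: 0.0001
```

```bash
python3 -m handwheel '[[1,0.2,0.2,0],[0,0,0.1,0],[0,0,0,0],[0,0,0,0]]'
```

```text
time_s: 25.48
eef_pos: [0.5069, -0.0071, 0.2159]
ee_rot: [0.763, -0.646, -0.003, 0.003]
contact_force: [-10.8, -3.3, 2.6]
width: -0.0
```

```bash
python3 -m handwheel '[[0.5,0.1,0.1,0],[0,0,0,0],[0,0,0,0],[0,0,0,0]]'
```

```text
time_s: 25.98
eef_pos: [0.5072, -0.007, 0.2159]
ee_rot: [0.763, -0.646, -0.004, 0.003]
contact_force: [-12.6, -3.9, 2.2]
width: 0.0003
```

About 12–13 N along the slope, held 0.5 s. Backing straight off downhill, then up, and checking.

```bash
python3 -m handwheel '[[-5,-0.8,0,0],[-12,-2,5,0],[-15,-2,30,0],[-10,0,50,0],[-10,0,50,0],[0,0,40,0],[0,0,0,0],[0,0,0,0]]'
python3 - <<'E'
from h import *
s=wsnap('w13.png');print(readout.observe()['eef_pos'],readout.observe()['contact_force'])
sc=snap('scene','scene13.png')['img'];si=snap('side','side13.png')['img'];A=cv2.imread('pics/scene0.png')
z=lambda i:cv2.resize(i[180:265,195:330],None,fx=2.9,fy=6,interpolation=2)
cv2.imwrite('pics/cmp3.png',np.hstack([z(A),z(sc)]))
g=lambda i:cv2.cvtColor(i,cv2.COLOR_BGR2GRAY)
print(g(si)[232,222:250])
for t in('swab_jar','tip_rack','reagent_jar'):
    S=snap('scene');print(t,[(np.round(k['point'],3),k['p']) for k in vision.recognise(S,t)[:1]])
E
```

```text
time_s: 26.98
eef_pos: [0.4574, -0.0116, 0.3919]
ee_rot: [0.763, -0.646, 0.0, -0.0]
contact_force: [0.2, 0.6, -0.7]
width: -0.0
[ 0.45740004 -0.01164355  0.39127114] [-0.49368339 -0.31551717  0.10555482]
[161 157 151 146 151 163 192 219 226 225 222 212 172 125  98  87  86 104
 133 150 149 126  84  49  43  45  45  42]
swab_jar [(array([ 0.449, -0.278,  0.063]), 0.56)]
tip_rack [(array([0.709, 0.356, 0.046]), 0.92)]
reagent_jar [(array([ 0.704, -0.285,  0.076]), 0.59)]
```

View pics/cmp3.png

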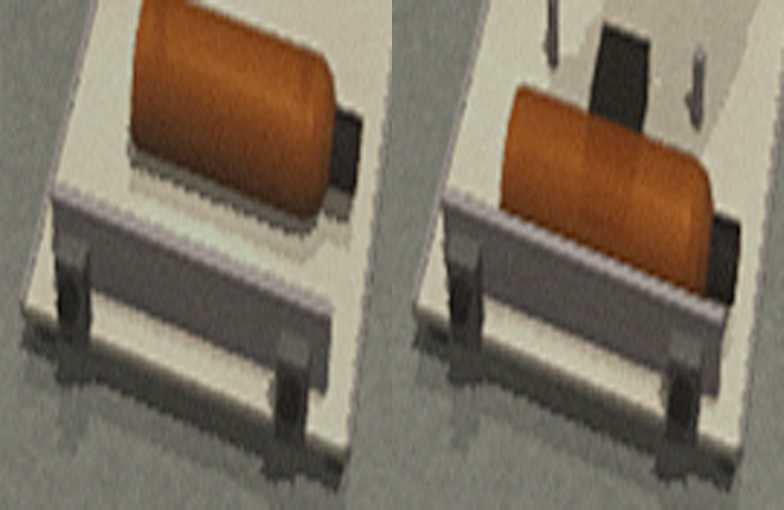

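View pics/w13.png

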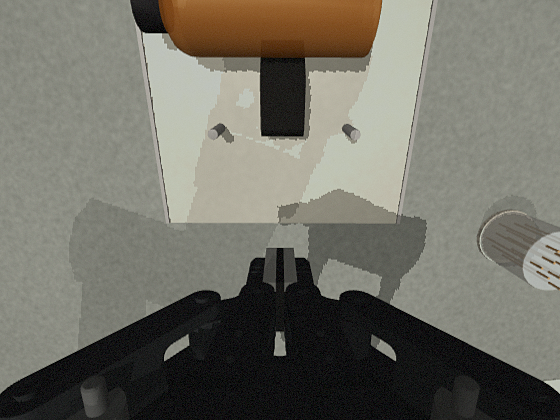

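View pics/side13.png

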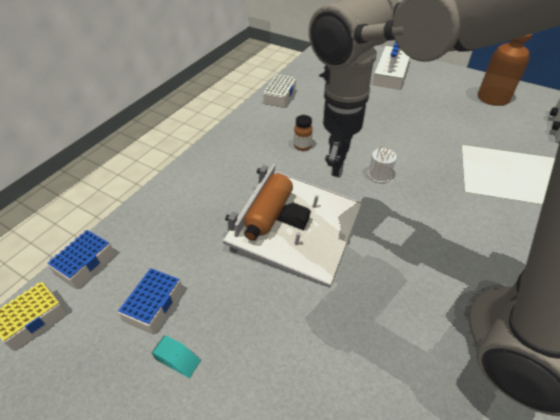

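```bash
cat > m.py <<'E'
from h import *
g=lambda i:cv2.cvtColor(i,cv2.COLOR_BGR2GRAY).astype(np.float32)
def mv(a,b,u0,u1,v0,v1):
    # shift via phase-ish ECC translation
    W=np.eye(2,3,dtype=np.float32)
    A=np.ascontiguousarray(a[v0:v1,u0:u1]);B=np.ascontiguousarray(b[v0-6:v1+6,u0-6:u1+6]); W[:,2]=6
    try: c,W=cv2.findTransformECC(A,B,W,cv2.MOTION_TRANSLATION,(3,200,1e-6));return c,(W[:,2]-6)
    except Exception as e: return 0,None
a=g(cv2.imread('pics/scene0.png'));d=g(cv2.imread('pics/side0.png'))
def ref(n): return g(cv2.imread('pics/'+n))
for n in('scene11.png','scene13.png'):
    for r in((205,216,203,216),(303,312,222,246),(225,285,213,238)): print(n,r,mv(a,ref(n),*r))
for n in('side11.png','side13.png'):
    for r in((231,242,222,240),(268,280,161,172)): print(n,r,mv(d,ref(n),*r))
print('drift chock/bottle 11->13',mv(ref('scene11.png'),ref('scene13.png'),365-130,430-130,175,225),mv(ref('side11.png'),ref('side13.png'),245,310,170,235))
E
python3 m.py; python3 -m handwheel '[[0,0,0,0],[0,0,0,0],[0,0,0,0],[0,0,0,0],[0,0,0,0],[0,0,0,0],[0,0,0,0],[0,0,0,0],[0,0,0,0],[0,0,0,0]]'
python3 - <<'E'
exec(open('m.py').read().split("for n in('scene11")[0])
snap('scene','scene14.png');snap('side','side14.png')
print('drift 13->14',mv(ref('scene13.png'),ref('scene14.png'),235,300,175,225),mv(ref('side13.png'),ref('side14.png'),245,310,170,235))
for r in((303,312,222,246),):print(mv(a,ref('scene14.png'),*r))
E
```

```text
scene11.png (205, 216, 203, 216) (0.9786101688542281, array([-0.70591927,  1.1021166 ], dtype=float32))
scene11.png (303, 312, 222, 246) (0, None)
scene11.png (225, 285, 213, 238) (0.4506779706855229, array([-0.6847358,  1.5393424], dtype=float32))
scene13.png (205, 216, 203, 216) (0.9801840088455002, array([-0.6039748 ,  0.83208656], dtype=float32))
scene13.png (303, 312, 222, 246) (0, None)
scene13.png (225, 285, 213, 238) (0.46084753301116943, array([-0.6593585,  1.3345299], dtype=float32))
side11.png (231, 242, 222, 240) (0.9900187421390109, array([-1.439683  , -0.28356695], dtype=float32))
side11.png (268, 280, 161, 172) (0.7290998225524864, array([-0.04590464, -1.838975  ], dtype=float32))
side13.png (231, 242, 222, 240) (0.9922780765566795, array([-1.1598539 , -0.24407911], dtype=float32))
side13.png (268, 280, 161, 172) (0.7875990765929493, array([ 0.1179657, -1.6576962], dtype=float32))
drift chock/bottle 11->13 (0.9786570236953182, array([ 0.08720541, -0.33972597], dtype=float32)) (0.9972383008068512, array([0.25974226, 0.07183981], dtype=float32))
time_s: 28.68
eef_pos: [0.4578, -0.0117, 0.3921]
ee_rot: [0.763, -0.646, 0.0, 0.0]
contact_force: [0.5, -0.3, 0.0]
width: -0.0
drift 13->14 (0.9985286398478385, array([ 0.00289392, -0.04728127], dtype=float32)) (0.999030952939948, array([-0.04371023, -0.01983881], dtype=float32))
(0, None)
```

Nothing drifts over 1.5 s. The rail is still compressed about 3 mm (about 2.4 N of spring force). The bystanders are unmoved and the robot is clear. Handing in.

```bash
python3 -c "
from h import *
print(job.sign_off())"
```

```text
the job is handed in; nothing more can be done
None
```

I set the black chock between the pins, thin edge uphill, and pushed the bottle up the slope until it met the sprung rail. I pressed it home twice: first with the chock gripped, then from behind with closed fingers. The bottle was still wedged when I handed in at about 29 s.

**Press force:** Both presses were meant to be about 12 N and went slightly over. The wrist peaked at about 15 N along the slope each time. The last hold, about 0.5 s, ended at about 13 N. Sole friction takes roughly half of that, so the load on the glass should have stayed well below 20 N, but I could not measure it directly.

**Last checks:**
- **Bottle and chock:** the bottle lies parallel to the rail, the chock sits flat against it, and neither moved measurably over 1.5 s. The bottle is well over 28 mm up from where it lay. My estimate is about 65 mm, which is more than the 57 mm maximum travel plus the compression I saw, so it is a few millimetres too high.
- **Rail:** it is still pushed back about 3 mm, or about 2.4 N of spring force. I estimate that leaves 2.5 to 4 N between chock and bottle, but I inferred this from the pictures.
- **Surroundings:** the swab jar, tip rack and reagent jar read within about 6 mm of their first positions, which is network noise. The turquoise look-alike was not touched, and the gripper stands clear of everything.

**Disagreed with expectation:** the second press left slightly less rail compression than the first (3.0 mm against 3.6 mm). The chock seems to settle back to what its sole friction can hold.

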